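# Right the fallen oil tin against the water bath

### The arm

A 6-joint arm with a two-finger parallel gripper is mounted at the origin on the work surface. World frame = base frame: x ahead of the robot, y to its left, z up, the work surface at z = 0. Lengths are in mm, angles in rad, forces in N, time in s.
With the tool pointing down it reaches from about 275 to 825 mm from the base axis. Payload 5.2 kg.
Tool frame: the origin (TCP) lies at the very end of the fingers, on their centre line; the grasp point (between the pads) lies 19 mm behind it; z points along the fingers, y is the line along which they close (so a half turn about z gives the same grasp; the last joint's range is limited). The gripper opens to 93 mm and grips with 3 to 60 N. Pads are 15 mm wide; open, the fingers measure 128 mm over their backs; the gripper's body (75 mm by 188 mm) begins 65 mm behind the grasp point.
Start: joints at [-1.319, 0.259, 1.535, -0, 1.348, -0.203], TCP at [241.626, -494.087, 218.653] pointing down, gripper open.
Joint ranges: [-3.14, 3.14], [-0.91, 2.08], [0.19, 2.58], [-1.22, 4.36], [0.22, 2.71], [-3.12, 3.12]. Speed limits (rad/s): [2.57, 2.57, 3.14, 3.14, 3.14, 3.14].

### API

Orientations are given as [roll, pitch, yaw] about the fixed x, y, z axes, in that order (R = Rz(yaw) Ry(pitch) Rx(roll)).
In Python, from bench import robot gives the robot as it stands. The module is installed in compiled form; this text tells all that it offers. Calls block until the motion is done:
- robot.move_ptp(position, orientation): joint-space move of the TCP to a pose.
- robot.move_linear(position, ori=None, speed=150, f_stop=None): straight line of the TCP; ori=None keeps the orientation; speed is the mean speed in mm/s. With f_stop (N) it stops when the force on the tool has changed by that much, and returns True; else False.
- robot.move_j(angles): joint-space move.
- robot.move_gripper(opening): opening from 0.0 (shut) to 1.0 (fully open); the grip force is fixed at half the most; returns when the fingers have stopped.
- robot.sleep(seconds).
- robot.inverse_kinematics(position, orientation): joint angles nearest the present ones, or None.
- robot.get_image(name): name is "scene" or "side" or "wrist"; returns a dict with "img" (420x560x3 uint8, blue, green, red), "fovy" (degrees; the focal length in pixels is half the picture's height over the tangent of half this angle, whatever the lens; pixels are square), "cx", "cy" (the principal point, pixels), "eye" and "orientation" of the camera in the world. Camera axes: x right, y down, z forward; pixel columns grow to the right and rows downward; lengths in mm; the calibration is good to about 2 mm. The wrist camera is an equidistant fisheye: a pixel r from the principal point sees the ray r / f radians off the axis. A picture is of the moment at which its call begins. There is no depth.
A pose or a line that the arm cannot do raises robot.MotionError and nothing moves.
- robot.hand_in(): hands the job in; it is judged then, once.
Readings, each from a call of its own:
- robot.current_t(): time.
- robot.current_qpos(): joint angles.
- robot.current_joint_vel(): joint speeds.
- robot.current_joint_efforts(): joint torques, N m.
- robot.current_tcp_pos(): TCP position.
- robot.current_eef_rot(): TCP orientation.
- robot.current_contact_force(): force on the tool from outside, world axes, zero at the start.
- robot.current_ft_torque(): the same for the moment, N m.
- robot.current_gripper_width(): opening from 0.0 (shut) to 1.0 (fully open).
- robot.current_finger_force(): force on a finger pad.
Only numpy, scipy, OpenCV 4.12 (cv2) and the standard library are available. Lean on these libraries where they do the work, as an engineer would, in place of code of your own. Each camera call takes 0.05 s, during which the arm holds its last target. There are 200 camera calls.

### The job

The rectangular oil tin has fallen on its side in front of the water bath. Keeping it on the bench, brace its foot against the bath's plain side and push the capped top end up and over towards the bath until the tin stands on its base, then bed its broad side flush against the bath by holding it pressed there with about 10 N for two seconds, and let go. Never push harder than 35 N, even for a moment, as the sheet metal dents, and leave the jar, bowl and squeeze bottle alone.

Things in the scene. Friction and masses are not known exactly. Their poses are not given: they have to be found in the camera images.
- tin: Rectangular steel oil tin, paper wrap, 0.5-0.95 kg. Body 116 mm wide (x), 84 deep (y), 148 high (z); a white cap, 36 mm diameter, sits mid-top, 156 to 190 mm from the base (neck 28 mm diameter). Origin: base centre; z to cap. Starts lying on a broad side, z level, y up, base 20-60 mm from the bath and up to 9 deg askew. Braced at the bath it pivots up; past about 60 deg it drops onto its base.
- tin_top (a point): Centre of the outer face of the tin's cap, 190 mm from the base along the tin's z. While the tin lies, this point is 42 mm above the bench and the cap's underside 24 mm, free below so that fingertips fit under it. As the tin turns up, the base's upper edge slides down the bath and its lower edge slides out over the bench; once righted, the tin's y points into the bath.
- bath: Water bath: a fixed, rigid white steel box, 360 mm long (its x), 200 mm deep (its y), 230 mm high. Origin: centre of its underside on the bench, z up. Its plain long side, at y = -100 mm, is the wall that the tin's foot points to.
- bath_face (a point): Middle of the lower edge of the bath's plain long side, at bench height; axes as the bath: y points into the bath, x along the side.
- jar: Bystander: glass jar, 68 mm diameter, 100 mm high, standing. Origin: centre of its underside.
- bowl: Bystander: small steel bowl, 110 mm across the rim, 55 mm high. Origin: centre of its underside.
- squeeze: Bystander: white squeeze bottle with an orange cap, 54 mm diameter, 170 mm high, standing. Origin: centre of its underside.

How it is judged (in metres and radians):
On the way, in this order (a step that is already met when the one before it is completed fails the run):
1. the tin is part-way up (its axis 20 to 57 degrees from upright) with its foot braced against the water bath (angle between tin's own z axis and vertical between 0.35 and 1 rad and contact force between tin and bath above 0.5 N), for 0.05 s.
2. the upright tin is held pressed flush against the bath, the fingers pushing with 6 to 14 N, for 1.5 seconds (angle between tin's own z axis and vertical below 0.04 rad and y of tin in the frame of bath_face above -0.046 m and angle between the y axis of tin and the y axis of bath, either way round below 0.05 rad and contact force between the fingers and tin between 6 and 14 N), for 1.5 s.
At the end, for the whole second after the job is handed in: The tin stands upright (within 2 degrees) on its base on the bench, a broad side flush with the bath's plain side (gap under 4 mm, within 3 degrees of parallel, its middle within 130 mm of the middle of that side), at rest and let go (angle between tin's own z axis and vertical below 0.04 rad and height (world z) of tin below 0.004 m and y of tin in the frame of bath_face above -0.046 m and x of tin in the frame of bath_face between -0.13 and 0.13 m and angle between the y axis of tin and the y axis of bath, either way round below 0.05 rad and linear speed of tin below 0.01 m/s and contact force between the fingers and tin below 0.1 N); the robot touches nothing.
It fails at once if the robot pushes or squeezes the tin with more than 35 N (contact force between any of the fingers, the arm and tin above 35 N).
It fails at once if the tin is lifted off the bench (base centre above 60 mm) (height (world z) of tin above 0.06 m).
It fails at once if a bystander is moved by more than 15 mm (distance of any of jar, bowl, squeeze from where it was at the start of the episode above 0.015 m).
It also fails if it takes over 72 s, if anything falls off the work surface, if the arm or the gripper's body presses on something with over 40 N, if the wrist force passes 120 N, or if a joint passes its speed limit or range.

## Working session

There is one attempt and no reset: what is moved stays moved. The work goes in short steps, each a Python script; the robot and the scene stay as the last script left them, time stands still between calls to the robot, and variables do not carry over. Pictures are saved under pics/ and viewed, at most 10 in all, crops included, and the job is handed in when it is done.

```bash
mkdir -p pics; python3 - <<'E'
from bench import robot
import cv2,numpy as np
for n in ["scene","side"]:
    d=robot.get_image(n); cv2.imwrite(f"pics/{n}0.png",d["img"])
    print(n,d["fovy"],d["cx"],d["cy"],d["eye"],d["orientation"])
print(robot.current_t(),robot.current_eef_rot(),robot.current_contact_force())
E
```

```text
scene 47.63013093111901 282.3243247019443 221.18610236404845 [1424.63385855   18.59270531  552.52315564] [-2.1450645  -0.01311867  1.62219427]
side 54.0408510348044 278.4976788208659 200.57805142637662 [300.63146519 372.83713202 588.91212284] [-2.40263448  0.02057762 -2.48264689]
0.1 [-3.13999624e+00 -2.79588154e-04  4.54812342e-01] [-0.27698858  0.25619966  0.63370377]
```

View pics/scene0.png

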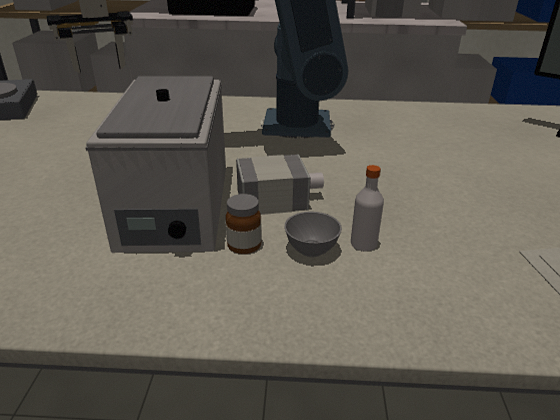

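View pics/side0.png

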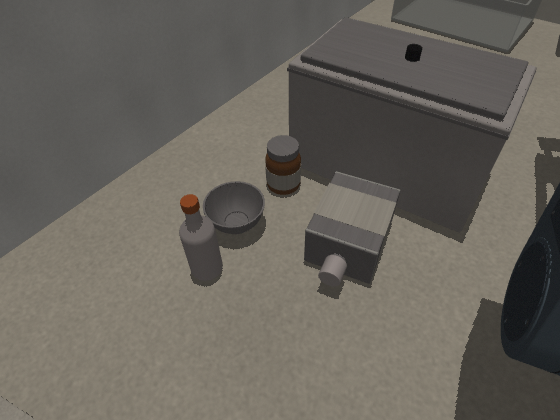

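The scene view shows the bath at left with its foot corner near (222,247), the tin at (240-310,155-210) and its cap at (317,181) pointing to world +y. In the side view the tin's top face is at about (355,205), the cap at (333,268), and the bath's lower right corner at about (463,230). I'll enlarge both for accurate corners.

```bash
python3 - <<'E'
import cv2,numpy as np
def crop(n,x,y,w,h,k):
    i=cv2.imread(f"pics/{n}0.png")[y:y+h,x:x+w]; i=cv2.convertScaleAbs(i,alpha=1.5)
    i=cv2.resize(i,None,fx=k,fy=k,interpolation=cv2.INTER_CUBIC)
    for a in range(0,w,20):
        cv2.line(i,(a*k,0),(a*k,6),(0,0,255),1); cv2.putText(i,str(x+a),(a*k+2,12),0,.35,(0,0,255),1)
    for a in range(0,h,20):
        cv2.line(i,(0,a*k),(6,a*k),(0,0,255),1); cv2.putText(i,str(y+a),(8,a*k+4),0,.35,(0,0,255),1)
    cv2.imwrite(f"pics/{n}_c.png",i)
crop("scene",90,120,260,140,3); crop("side",260,120,220,180,3)
E
```

```text
(no output)
```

View pics/scene_c.png

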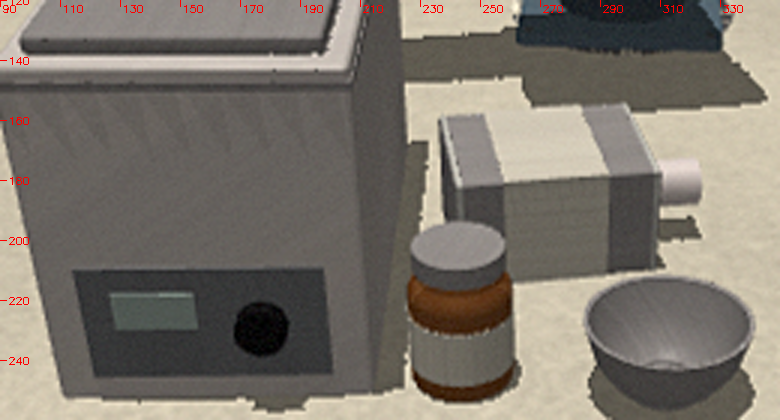

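View pics/side_c.png

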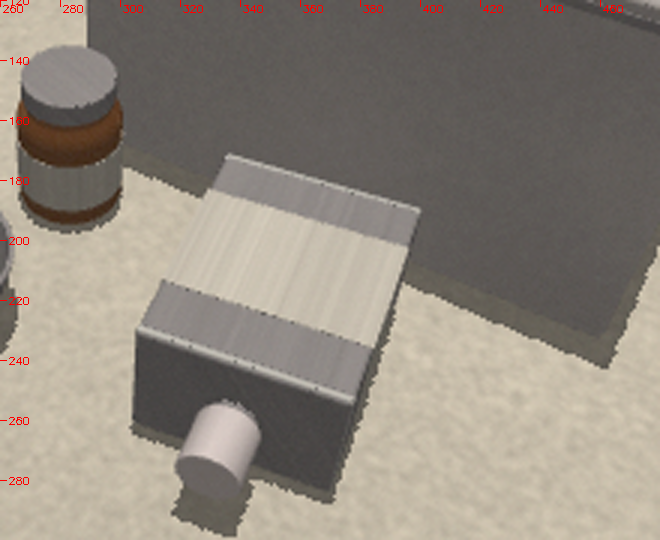

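Pixel positions read from the crops:
- **Tin top face, side view:** base-end corners at (336,171.3) and (399.7,189.7), cap-end corners at (377.3,254) and (305.7,229.3).
- **Tin top face, scene view:** corners at (237.3,158.7), (243,182), (299,154.7) and (310,177.7).
- **Bath foot line, side view:** from (300.7,169.3) through (395,207.3) to (461,231.7).
- **Bath foot, scene view:** front corners at (213.3,250.7) and (111.3,252.3).

```bash
cat > h.py <<'E'
from bench import robot
import numpy as np
from scipy.spatial.transform import Rotation as Ro
def cast(d,px,z):
    f=210/np.tan(np.radians(d["fovy"]/2)); R=Ro.from_euler("xyz",d["orientation"]).as_matrix()
    out=[]
    for u,v in px:
        r=R@np.array([(u-d["cx"])/f,(v-d["cy"])/f,1]); e=np.array(d["eye"]); out.append((e+r*(z-e[2])/r[2])[:2])
    return np.array(out).round(1)
E
python3 - <<'E'
from h import *
s=robot.get_image("side"); c=robot.get_image("scene")
a=cast(s,[(336,171.3),(399.7,189.7),(377.3,254),(305.7,229.3)],84)
b=cast(c,[(243,182),(237.3,158.7),(299,154.7),(310,177.7)],84)
for n,q in(("side",a),("scene",b)):
    print(n,q.tolist(),"ctr",q.mean(0)); 
    ax=(q[2]+q[3]-q[0]-q[1]); w=q[1]-q[0]; print("axis deg",np.degrees(np.arctan2(ax[1],ax[0])),"w",np.degrees(np.arctan2(w[1],w[0])),np.linalg.norm(ax)/2,np.linalg.norm(w))
print("bath side",cast(s,[(300.7,169.3),(395,207.3),(461,231.7)],0).tolist())
print("bath scene",cast(c,[(213.3,250.7),(111.3,252.3)],0).tolist())
print("bathtop corner scene", cast(c,[(90+352/3,120+85/3)],225).tolist())
print("jar bot scene",cast(c,[(242,251)],0),"bowl",cast(c,[(313,255)],0),"rim side",cast(s,[(235,208)],55),"jar top side",cast(s,[(283,148)],100),"sq",cast(s,[(190,204)],165))
for p in ([420,0,60],):
  for o in ([np.pi,0,0],): pass
E
```

```text
side [[551.9, -100.7], [441.9, -126.4], [408.4, 12.6], [519.6, 37.9]] ctr [480.45 -44.15]
axis deg 103.33481683390363 w -166.84951291647332 142.64589023172033 112.96233885680661
scene [[557.6, -101.5], [447.8, -127.8], [415.4, 11.5], [527.8, 37.2]] ctr [487.15 -45.15]
axis deg 102.61170590067776 w -166.52992625771438 142.4366876896539 112.90584572997096
bath side [[655.6, -141.1], [451.4, -162.2], [330.6, -179.7]]
bath scene [[686.5, -146.5], [705.1, -341.1]]
bathtop corner scene [[706.4, -138.1]]
jar bot scene [[683.6 -90.8]] bowl [[687.   47.2]] rim side [[657.   53.6]] jar top side [[654.  -80.4]] sq [[638.9 151.4]]
```

```bash
cat >> h.py <<'E'
O=np.array([509.,-160,0]); B=np.radians(6.3)
ex=np.array([np.cos(B),np.sin(B),0]); es=np.array([-np.sin(B),np.cos(B),0]); ez=np.array([0,0,1.])
def P(x,s,z): return list(O+x*ex+s*es+z*ez)          # bath frame: x along face, s out from it
def tool(alpha,skew=0,sg=1):                          # alpha: depression of tool (90 = straight down)
    a=np.radians(alpha); r=Ro.from_rotvec([0,0,np.radians(skew)])
    d=r.apply(-np.cos(a)*es-np.sin(a)*ez); y=sg*r.apply(ex); return list(Ro.from_matrix(np.c_[np.cross(y,d),y,d]).as_euler("xyz"))
def nrm(alpha): a=np.radians(alpha); return np.array([-np.sin(a),np.cos(a)])  # upper face normal (s,z)
def dr(alpha): a=np.radians(alpha); return np.array([-np.cos(a),-np.sin(a)])
def st(): print("t",round(robot.current_t(),2),"tcp",np.round(robot.current_tcp_pos(),1),"F",np.round(robot.current_contact_force(),2))
E
python3 - <<'E'
from h import *
for sg in(1,-1):
    for n,p,o in [("pre",P(-21,240,250),tool(90,6.7,sg)),("push",P(-21,210,25),tool(90,6.7,sg)),("push2",P(-21,155,25),tool(90,0,sg)),
      ("lift0",P(-21,240,60),tool(40,0,sg)),("lift1",P(-21,185,10),tool(40,0,sg)),("mid",P(-21,170,150),tool(55,0,sg)),("end",P(-21,120,190),tool(70,0,sg)),("end2",P(-21,92,80),tool(90,0,sg))]:
        q=robot.inverse_kinematics(p,o); print(sg,n,None if q is None else np.round(q,2))
E
```

```text
1 pre [-0.08  0.09  1.67  0.    1.39 -0.3 ]
1 push [-0.14  0.35  1.97 -0.    0.83 -0.37]
1 push2 [-0.25  0.35  1.96 -0.    0.83 -0.36]
1 lift0 [ 0.49  0.62  1.8  -0.84  1.27  0.87]
1 lift1 [ 0.39  0.68  1.88 -0.95  1.13  0.96]
1 mid [ 0.22  0.3   1.84 -0.67  1.17  0.44]
1 end [-0.06  0.16  1.8  -0.38  1.15 -0.02]
1 end2 [-0.38  0.29  1.88  0.    0.98 -0.49]
-1 pre [-0.08  0.09  1.67 -0.    1.39  2.84]
-1 push [-0.14  0.35  1.97 -0.    0.83  2.77]
-1 push2 [-0.25  0.35  1.96 -0.    0.83  2.78]
-1 lift0 [ 0.49  0.62  1.8  -0.84  1.27 -2.27]
-1 lift1 [ 0.39  0.68  1.88 -0.95  1.13 -2.19]
-1 mid [ 0.22  0.3   1.84 -0.67  1.17 -2.7 ]
-1 end [-0.06  0.16  1.8  -0.38  1.15  3.12]
-1 end2 [-0.38  0.29  1.88 -0.    0.98  2.65]
```

```bash
python3 - <<'E'
from h import *
import cv2
p=robot.current_tcp_pos(); robot.move_linear([p[0],p[1],400],speed=250)
robot.move_ptp(P(-21,240,400),tool(90,6.7)); robot.move_gripper(0.65)
robot.move_linear(P(-21,225,25),speed=250); robot.sleep(.3); st()
k=0
r=robot.move_linear(P(-21,185,25),speed=40,f_stop=12); st(); print(r)
if not r: print(robot.move_linear(P(-21,170,25),tool(90,0),speed=25,f_stop=12)); st()
if not r: print(robot.move_linear(P(-21,135,25),speed=20,f_stop=12)); st()
d=robot.get_image("side"); cv2.imwrite("pics/side1.png",cv2.resize(cv2.convertScaleAbs(d["img"][120:320,200:480],alpha=1.5),None,fx=2.8,fy=2.8))
E
```

```text
t 5.93 tcp [463.8  61.3  25.5] F [ 0.14 -0.11 -0.05]
t 7.08 tcp [467.6  21.7  25. ] F [-0.81  4.11  2.06]
False
False
t 7.83 tcp [469.3   6.1  25. ] F [1.19 0.33 0.1 ]
True
t 8.53 tcp [471.   -0.5  24.9] F [-0.78  0.38  0.49]
```

View pics/side1.png

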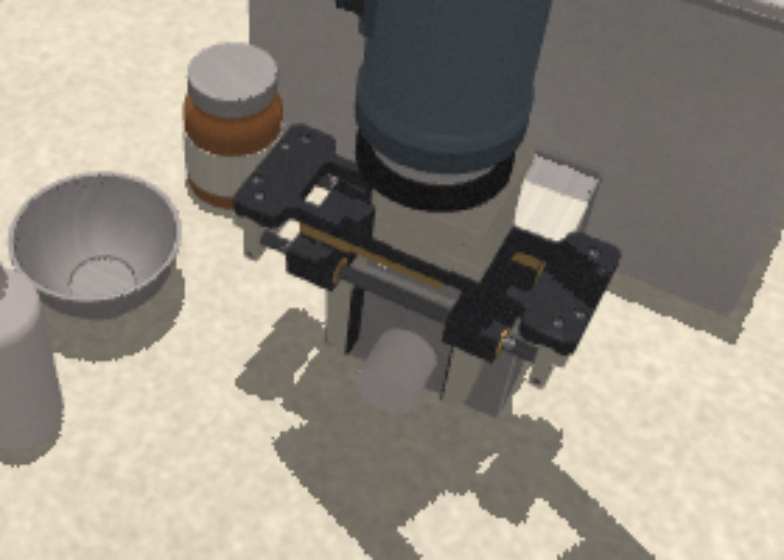

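The side view shows the fingers straddling the cap at about (400,370) in the crop, with the tin close to the bath and the jar clear. I'll press once more to seat the foot, then back off and measure.

```bash
python3 - <<'E'
from h import *
import cv2
sx=lambda: (np.array(robot.current_tcp_pos())-O)@np.c_[ex,es]
for i in range(3):
    print(robot.move_linear(P(-21,140,25),speed=15,f_stop=13),sx()); st()
robot.move_linear(P(-21,215,25),speed=120); robot.move_linear(P(-21,230,200),speed=250); robot.move_gripper(0.0)
robot.move_ptp(P(-21,300,160),tool(40)); st()
for n in("side","scene"):
    d=robot.get_image(n); x,y,w,h=(260,120,240,190) if n=="side" else (200,130,160,110)
    k=3 if n=="side" else 4
    i=cv2.resize(cv2.convertScaleAbs(d["img"][y:y+h,x:x+w],alpha=1.5),None,fx=k,fy=k,interpolation=cv2.INTER_CUBIC); cv2.imwrite(f"pics/{n}2.png",i)
E
```

```text
True [-19.94415992 161.68402176]
t 9.13 tcp [471.4  -1.5  24.5] F [0.35 0.17 0.11]
True [-19.81210802 160.8824278 ]
t 9.62 tcp [471.7  -2.3  24. ] F [0.29 0.23 0.02]
True [-20.44051967 160.99901256]
t 10.05 tcp [471.   -2.2  23.6] F [0.58 0.04 0.12]
t 13.46 tcp [455.2 135.8 160. ] F [ 0.4  -0.09  0.22]
```

View pics/side2.png

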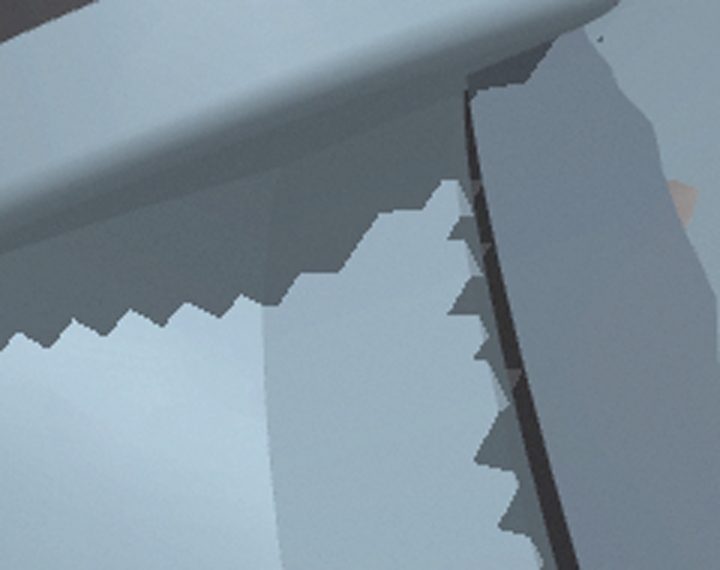

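The arm is blocking the side camera, so this picture is unusable. I'll use the scene view.

View pics/scene2.png

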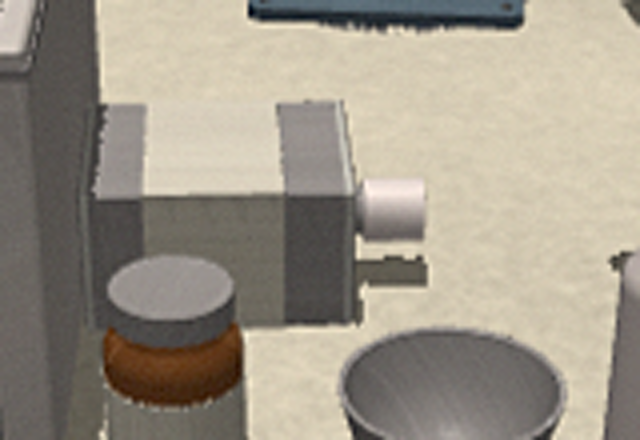

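The scene view shows the tin against the bath, with top-face corners at about (224.3,178), (288,177.5), (285.8,155.2) and (226,155.8). The centre of the cap's outer face is near (306.8,182.5).

```bash
python3 - <<'E'
from h import *
c=robot.get_image("scene")
q=cast(c,[(224.3,178),(226,155.8),(285.8,155.2),(288,177.5)],84); q[:,0]-=3
t=cast(c,[(306.8,182.5)],42)-[3,0]
for n,p in(("top",q),("tip",t)): print(n,((p-O[:2])@np.c_[ex[:2],es[:2]]).round(1).tolist())
E
```

```text
top [[32.7, 13.8], [-76.4, 13.0], [-75.5, 150.3], [34.9, 147.9]]
tip [[-19.4, 195.0]]
```

```bash
cat > lift.py <<'E'
from h import *
SW=5.; X=-20.
def cap(phi): p=np.radians(phi); return np.array([SW+60*np.sin(p)+190*np.cos(p),190*np.sin(p)+24*np.cos(p)])
def al(phi): return max(40,phi+15)
def pose(phi,c,hf,up=0):
    a=al(phi); t=cap(phi)+dr(a)*c-nrm(a)*hf+nrm(a)*up; return P(X,*t),tool(a)
E
python3 - <<'E'
from lift import *
robot.move_linear(P(X,250,60),speed=150); robot.move_linear(P(X,225,10),speed=80); robot.sleep(.3); st()
f0=np.array(robot.current_contact_force())
r=robot.move_linear(P(X,170,10),speed=20,f_stop=3)
s=(np.array(robot.current_tcp_pos())-O)@np.c_[ex,es,ez]; print(r,s.round(1)); st()
# contact geometry: cap corner relative to TCP in tool axes
v=cap(0)-s[1:]; c=-v@dr(40); hf=v@nrm(40); print("c",c,"hf",hf)
E
```

```text
t 15.65 tcp [464.6  61.7  10.3] F [-0.16  0.91 -0.22]
True [-20.  188.8   9.3]
t 17.36 tcp [468.4  25.5   9.3] F [-0.    1.29 -0.55]
c 14.141631356961952 hf 7.269965424131195
```

Contact came where the model predicted, so I'll follow the arc.

```bash
python3 - <<'E'
from lift import *
import cv2
for phi in [4,9,14,19,24,29,34,39,44]:
    p,o=pose(phi,14,7.3)
    r=robot.move_linear(p,o,speed=50,f_stop=18)
    print(phi,r,np.round(robot.current_contact_force(),1),round(robot.current_t(),2))
    if r: break
i=robot.get_image("scene")["img"]; cv2.imwrite("pics/scene3.png",cv2.convertScaleAbs(i,alpha=1.4))
E
```

```text
4 False [ 0.5  1.9 -2.8] 17.78
9 False [ 0.3  4.2 -1. ] 18.27
14 False [ 0.9  3.2 -1.4] 18.73
19 False [ 0.3  3.3 -1.6] 19.19
24 False [-1.1  1.9 -1. ] 19.63
29 False [ 0.2  2.4 -1.2] 20.06
34 False [-0.8  3.1  0.3] 20.47
39 False [ 0.2  2.1 -0.6] 20.87
44 False [-0.7  1.7 -0.2] 21.26
```

View pics/scene3.png

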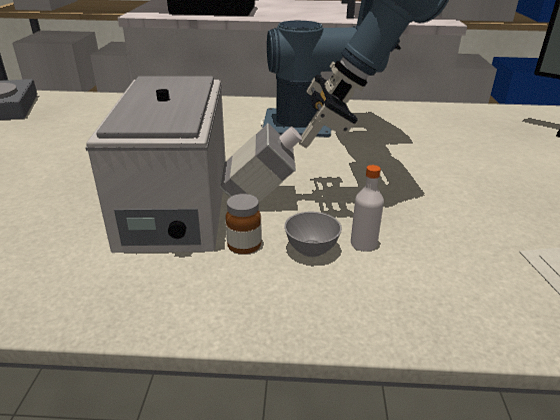

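The tin is about 44° up, its foot is on the bath wall near (225,180) and the cap rests on the fingers near (290,137). I'll carry on past the tipping point.

```bash
python3 - <<'E'
from lift import *
import cv2
robot.sleep(.2)
for phi in [48,52,56,60,64,68,72]:
    p,o=pose(phi,14,7.3)
    r=robot.move_linear(p,o,speed=40,f_stop=15)
    print(phi,r,np.round(robot.current_contact_force(),1),round(robot.current_t(),2))
    if r: break
robot.sleep(.5); st()
i=robot.get_image("scene")["img"]; cv2.imwrite("pics/scene4.png",cv2.convertScaleAbs(i,alpha=1.4))
E
```

```text
48 False [ 1.4  2.1 -0.2] 21.9
52 False [-0.4  1.3 -0.4] 22.29
56 False [ 0.6  1.3 -0.1] 22.68
60 False [0.3 0.8 0. ] 23.08
64 False [-0.3  0.4  1. ] 23.48
68 False [ 0.3 -0.4  0.7] 23.89
72 False [-0.5  0.6 -1. ] 24.31
t 24.81 tcp [475.1 -35.5 173.8] F [ 0.44  0.59 -0.13]
```

View pics/scene4.png

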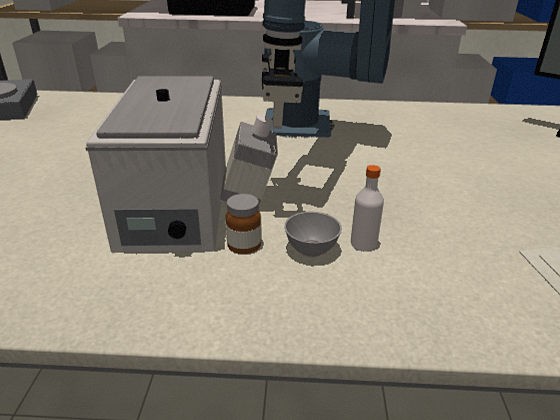

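The tin is at about 70° and hasn't dropped yet; the cap is at (263,127) with the fingers still behind it. I'll push on to upright.

```bash
python3 - <<'E'
import lift
from lift import *
lift.al=lambda phi: min(90,max(40,phi+15))
for phi in [75,78,81,84,87,90]:
    p,o=pose(phi,14,7.3)
    r=robot.move_linear(p,o,speed=30,f_stop=10)
    print(phi,r,np.round(robot.current_contact_force(),1),round(robot.current_t(),2))
    if r: break
robot.sleep(.4); st()
# back off, spread fingers, go to pressing height
robot.move_linear(P(X,150,185),tool(90),speed=120); robot.move_gripper(0.4)
robot.move_linear(P(X,150,70),speed=150); robot.sleep(.3); st()
import cv2
i=robot.get_image("scene")["img"][80:270,80:400]; cv2.imwrite("pics/scene5.png",cv2.resize(cv2.convertScaleAbs(i,alpha=1.4),None,fx=2.5,fy=2.5))
E
```

```text
75 False [-0.1 -0.4 -0.9] 25.28
78 False [-0.  -0.1  0.5] 25.73
81 False [0.5 0.2 0.2] 26.19
84 False [0.7 0.8 0.4] 26.66
87 False [-0.1  0.6  0.1] 27.13
90 False [-0.3  0.6 -0.9] 27.62
t 28.02 tcp [481.2 -90.2 176. ] F [-0.81 -0.23  0.4 ]
t 30.81 tcp [473.1 -13.2  70.6] F [-0.57 -0.98  0.07]
```

View pics/scene5.png

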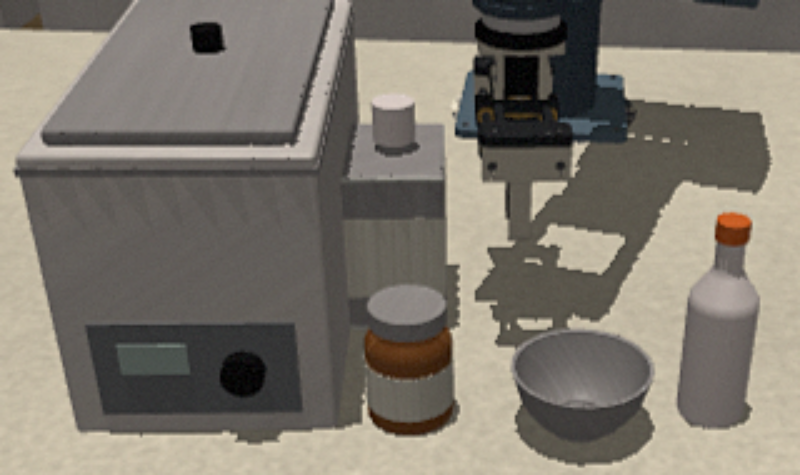

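The tin stands upright beside the bath. I'll tilt the tool so its body clears the cap, then press low with both fingertips under a small force loop.

```bash
python3 - <<'E'
from lift import *
robot.move_linear(P(X,150,60),tool(60),speed=60); robot.sleep(.4)
def F(n=8):
    v=[]
    for _ in range(n): robot.sleep(.01); v.append(np.array(robot.current_contact_force())@es)
    return np.mean(v)
f0=F(20)
r=robot.move_linear(P(X,80,60),speed=18,f_stop=6)
s=(np.array(robot.current_tcp_pos())-O)@es; print(r,round(s,2),round(F()-f0,2),round(robot.current_t(),2))
good=None; log=[]
while robot.current_t()<60:
    f=F()-f0; t=robot.current_t(); log.append((round(t,2),round(s,2),round(f,1)))
    if 8<f<12:
        good=good or t
        if t-good>2.6: break
    else:
        if not 6.8<f<13.2: good=None
        s-=np.clip((10-f)*.05,-.6,.4); robot.move_linear(P(X,s,60),speed=5)
    if s<75: break
print(log)
E
```

```text
True 93.84 3.59 35.09
[(35.16, np.float64(93.84), np.float64(3.2)), (35.56, np.float64(93.5), np.float64(4.1)), (35.88, np.float64(93.21), np.float64(6.5)), (36.19, np.float64(93.03), np.float64(6.7)), (36.51, np.float64(92.87), np.float64(7.5)), (36.83, np.float64(92.74), np.float64(8.1)), (36.89, np.float64(92.74), np.float64(8.3)), (36.96, np.float64(92.74), np.float64(8.0)), (37.02, np.float64(92.74), np.float64(8.2)), (37.09, np.float64(92.74), np.float64(8.2)), (37.16, np.float64(92.74), np.float64(8.2)), (37.23, np.float64(92.74), np.float64(8.2)), (37.29, np.float64(92.74), np.float64(8.5)), (37.36, np.float64(92.74), np.float64(8.0)), (37.42, np.float64(92.74), np.float64(8.3)), (37.49, np.float64(92.74), np.float64(8.0)), (37.56, np.float64(92.74), np.float64(8.3)), (37.62, np.float64(92.74), np.float64(8.4)), (37.69, np.float64(92.74), np.float64(8.0)), (37.76, np.float64(92.74), np.float64(8.1)), (37.83, np.float64(92.74), np.float64(7.8)), (38.14, np.float64(92.63), np.float64(8.7)), (38.21, np.float64(92.63), np.float64(9.0)), (38.27, np.float64(92.63), np.float64(8.7)), (38.34, np.float64(92.63), np.float64(9.3)), (38.41, np.float64(92.63), np.float64(8.9)), (38.48, np.float64(92.63), np.float64(8.7)), (38.54, np.float64(92.63), np.float64(8.6)), (38.61, np.float64(92.63), np.float64(8.4)), (38.67, np.float64(92.63), np.float64(8.7)), (38.74, np.float64(92.63), np.float64(8.6)), (38.81, np.float64(92.63), np.float64(8.6)), (38.88, np.float64(92.63), np.float64(8.7)), (38.94, np.float64(92.63), np.float64(8.8)), (39.01, np.float64(92.63), np.float64(8.5)), (39.08, np.float64(92.63), np.float64(8.9)), (39.14, np.float64(92.63), np.float64(8.8)), (39.21, np.float64(92.63), np.float64(8.6)), (39.27, np.float64(92.63), np.float64(8.7)), (39.34, np.float64(92.63), np.float64(8.9)), (39.41, np.float64(92.63), np.float64(8.4)), (39.48, np.float64(92.63), np.float64(8.6))]
```

```bash
python3 - <<'E'
from lift import *
s=(np.array(robot.current_tcp_pos())-O)@es
robot.move_linear(P(X,92.4,60),speed=5); v=[]
for _ in range(24): robot.sleep(.1); v.append(np.array(robot.current_contact_force())@es)
print(np.min(v),np.mean(v),np.max(v))
robot.move_linear(P(X,130,60),speed=30); robot.move_linear(P(X,230,180),speed=150); robot.sleep(.5); st()
import cv2
d=robot.get_image("scene"); f=210/np.tan(np.radians(d["fovy"]/2)); R=Ro.from_euler("xyz",d["orientation"]).as_matrix()
# cap mask (bright white blob) near where the upright tin's cap should be
def proj(p): q=R.T@(np.array(p)-d["eye"]); return q[:2]/q[2]*f+[d["cx"],d["cy"]]
print("expected cap top",proj(P(X,47,190)),"cap bottom",proj(P(X,47,156)))
g=d["img"][105:150,215:265].min(2); n,l,S,C=cv2.connectedComponentsWithStats((g>125).astype(np.uint8))
print([(S[i].tolist(),(C[i]+[215,105]).round(1).tolist()) for i in range(1,n) if S[i,4]>40])
E
```

```text
8.632058124240514 9.728102041183526 10.256409263464136
t 45.22 tcp [463.9  66.3 179.9] F [-0.23  0.93 -0.22]
expected cap top [238.95470532 120.0284438 ] cap bottom [239.53801806 135.33532983]
[([14, 12, 17, 6, 81], [236.7, 119.7])]
```

```bash
python3 -c "
from bench import robot
print(robot.hand_in(), robot.current_t())"
```

```text
the job is handed in; nothing more can be done
the job is handed in; nothing more can be done
```

I handed the job in with the tin standing upright against the bath, pressed at about 8–10 N for over 4 s and then released; measured forces stayed well under 35 N. I did not measure the final gap or parallelism directly, and the hand-in returned no verdict.

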